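# Book in a tub of brake fittings with the bar-code scanner

## Task

Pick up the bar-code scanner from its rubber mat and scan the label on the lid of the round tub: aim the window at the middle of the label from about 10 cm away, with the scan line running across the bars, and hold it still for two seconds. Then lay the scanner back down on its mat, lying as it was, without dropping it. Leave the tub and the other things on the bench where they are.

Things in the scene. Friction and masses are not known exactly. Their poses are not given: they have to be found in the camera images.
- scanner: Bar-code scanner, about 0.2 kg, lying on the mat. Light grey grip bar 34 mm wide (y), 32 mm high (z 0 to 32), x -75 to +55; grip it across y near x = 0, its balance point. Wider black head at the front: x 46 to 104, y +-31, z 16 to 68. Origin: middle of the bar's underside width; x along the bar to the head, z up as it lies. No trigger: it reads by itself.
- beam (a point): Middle of the dark window on the sloping underside of the scanner's head, at (82.5, 0, 29) mm in the scanner's frame. z: where it looks, forward and 60 degrees down, (0.5, 0, -0.866) in the scanner's frame; y: along the scan line, the scanner's own y.
- label (a point): Middle of the printed bar-code label on top of the round tub's lid, 76 mm above the bench. The label is white, level, 40 mm (x) by 64 mm (y); the black bars run along x and are side by side along y, so the scan line must lie along y (either way round). z up.
- tub: Loose white round plastic tub with a flat lid, 90 mm across the lid, 75 mm high, about 0.7 kg; origin at the centre of its underside, z up, axes as those of the label. The only round package; it may stand in any of the three package places.
- mat: Grey rubber mat, 240 mm (x) by 150 mm (y), 3 mm thick, fixed to the bench; origin at the centre of its underside.
- carton: Bystander: flat brown cardboard carton, 100 mm (x) by 80 mm (y) by 45 mm high, also with a label on top; origin at the centre of its underside.
- tall_box: Bystander: upright brown cardboard box, 70 by 70 by 100 mm high, also with a label on top; origin at the centre of its underside.
- spanner: Bystander: steel spanner, 180 mm long along its x, lying on the bench beyond the mat; origin in its middle at the underside.
Mind the look-alikes: they are no part of the job. What is shaped like the scanner but orange or yellow is not meant.

How it is judged (in metres and radians):
On the way:
1. the held scanner looks at the middle of the tub's label, 5 to 15 cm away (within 15 to 18 mm of the centre, 43 degrees of square), scan line within 17 degrees of across the bars, held still for 1.2 s (x of label in the frame of beam between -0.015 and 0.015 m and y of label in the frame of beam between -0.018 and 0.018 m and z of label in the frame of beam between 0.05 and 0.15 m and angle between the z axis of beam and the z axis of label, either way round below 0.75 rad and angle between the y axis of beam and the y axis of label, either way round below 0.3 rad and linear speed of scanner below 0.03 m/s and angular speed of scanner below 0.2 rad/s and contact force between the fingers and scanner above 0.5 N), for 1.2 s.
At the end, for the whole second after the job is handed in: The scanner lies at rest on the mat, right way up within 7 degrees, its origin at least 30 mm (x) and 15 mm (y) inside the mat's edges and under 12 mm above the bench; the tub, carton, tall box and spanner each within 20 mm of where they started (x of scanner in the frame of mat between -0.09 and 0.09 m and y of scanner in the frame of mat between -0.06 and 0.06 m and height (world z) of scanner below 0.012 m and angle between scanner's own z axis and vertical below 0.12 rad and linear speed of scanner below 0.02 m/s and distance of each of tub, carton, tall_box, spanner from where it was at the start of the episode below 0.02 m); the robot touches nothing.
It fails at once if the scanner is dropped or flung (faster than 0.6 m/s with no finger on it) (linear speed of scanner above 0.6 m/s and contact force between the fingers and scanner below 0.05 N).
It fails at once if one of the packages or bystanders is moved by more than 30 mm (distance of any of tub, carton, tall_box, spanner from where it was at the start of the episode above 0.03 m).
It also fails if it takes over 54 s, if anything falls off the work surface, if the arm or the gripper's body presses on something with over 40 N, if the wrist force passes 120 N, or if a joint passes its speed limit or range.

## Robot

A 7-joint arm with a two-finger parallel gripper is mounted at the origin on the work surface. World frame = base frame: x ahead of the robot, y to its left, z up, the work surface at z = 0. Lengths are in m, angles in degrees, forces in N, time in s.
With the tool pointing down it reaches from about 0.4 to 0.9 m from the base axis. Payload 5.6 kg.
Tool frame: the origin (TCP) lies midway between the tips of the shut fingers; the grasp point (between the pads) lies 19 mm behind it; z points along the fingers, y is the line along which they close (so a half turn about z gives the same grasp; the last joint's range is limited). The gripper opens to 92 mm and grips with 3 to 60 N. Pads are 20 mm wide; open, the fingers measure 128 mm over their backs; the gripper's body (75 mm by 189 mm) begins 69 mm behind the grasp point.
Start: joints at [-73.052, 26.786, -0.665, 91.828, 0.344, 61.387, -3.226], TCP at [0.216, 0.613, 0.215] pointing down, gripper open.
Joint ranges: [-144.91, 144.91], [-17.63, 115.5], [-89.93, 88.59], [15.96, 139.68], [-74.01, 254.01], [8.47, 105.57], [-167.45, 167.45]. Speed limits (degrees/s): [147.25, 147.25, 180, 180, 180, 180, 180].

## Interface

Orientations are given as [roll, pitch, yaw] about the fixed x, y, z axes, in that order (R = Rz(yaw) Ry(pitch) Rx(roll)).
In Python, from bench import ctrl gives the robot as it stands.
- The arm moves only by the shell command python3 -m creep 'ROWS' [OPENING] [FORCE]. ROWS is JSON, a list of rows, each a list of 6 numbers: the shift along the world's x, y, z in units of 0.1 m (1.0 is 0.1 m), then the turn, a rotation vector about the world's x, y, z in units of pi/2 rad (1.0 is pi/2 rad). In form: [[tx, ty, tz, ax, ay, az], ...]. A call has 1 to 12 rows; each row is the pose to reach, as a shift and turn from the pose commanded when the call began; what a row does not reach only later rows make up. A row lasts 1/12 s, in which the tool goes at most 41.7 mm and 7.16 degrees, less where a joint would pass 70% of its speed; a pose out of reach is approached as far as the arm can. A call with a number of a shift or a turn outside -1 to 1 is refused whole. A call with a gripper value outside its range is refused whole. OPENING is the opening, from 0 (shut) to 1 (fully open), set as the call begins (- or left out, the last holds). The fingers move at their own pace and stop on an object; FORCE is the grip in N (left out, the last holds). Time passes only in rows, so rows that repeat a pose let the fingers close. It gives the time, the measured TCP pose, the force, the opening and the grip force at its end, in the units of the state.
- ctrl.observe(): the state, without advancing time (a new reading comes with each control period).
- ctrl.get_image(name): name is "side" or "top" or "wrist"; returns a dict with "image" (400x640x3 uint8, blue, green, red), "fx", "fy", "cx", "cy" (pixels), "rvec" (rotation vector, rad) and "tvec" (3), from world to camera coordinates, as OpenCV has them; the wrist camera has in their place "mount" (4x4, takes a point from camera to tool coordinates, whose origin is the TCP and whose axes are the flange's). Camera axes: x right, y down, z forward; pixel columns grow to the right and rows downward; lengths in m; the calibration is good to about 2 mm. A picture is of the moment at which its call begins: read the wrist's pose just before it. There is no depth.
- ctrl.close_job(): hands the job in; it is judged then, once.
Trained networks look in a picture, given as the dict that the camera call returned (one of the last four; its "shot" number tells which), for a name from the list of things; names that differ only in an ending like _2 or _b are one class to them, and where a whole thing is asked for, a point or a joint stands for the part that bears it (a point fixed in the world has none). Each returns a list of dicts, best first, with "score" (0 to 1); they miss things now and then, are a little off and sometimes report something else, mostly with a low value. They report only what shows in the picture. A call takes as long as a camera call. They do not tell look-alikes from the thing itself.
- ctrl.regions_of(picture, thing): "mask" (400x640 bool, what is visible of it) and "rect" ([centre column, centre row, width, height] in pixels, round what is visible of it).
- ctrl.place_of(picture, thing): "location" ([column, row] in pixels: a listed point, or the origin of a listed thing).
The state is a dict: "time_s": time; "q": joint angles; "joint_vel": joint speeds; "effort": joint torques, N m; "ee_pos": TCP position; "tool_rot": TCP orientation; "force": force on the tool from outside, world axes, zero at the start; "ft_torque": the same for the moment, N m; "grip_width": finger opening in m; "grasp_force": force on a finger pad.
Only numpy, scipy, OpenCV 4.12 (cv2) and the standard library are available. Lean on these libraries where they do the work, as an engineer would, in place of code of your own. Each camera call takes 0.05 s, during which the arm holds its last target. There are 200 camera calls.

## Working session

There is one attempt and no reset: what is moved stays moved. The work goes in short steps, Python scripts to look and compute and a shell command to move; the robot and the scene stay as the last step left them, time stands still between calls to the robot, and variables do not carry over. Pictures are saved under pics/ and viewed, at most 10 in all, crops included, and the job is handed in when it is done.

```bash
mkdir -p pics; ls; cat > h.py <<'E'
import numpy as np,cv2
from bench import ctrl
from scipy.spatial.transform import Rotation as R
def cam(p,s=None):
    K=np.array([[p['fx'],0,p['cx']],[0,p['fy'],p['cy']],[0,0,1.]])
    if 'rvec' in p:
        Rm=cv2.Rodrigues(np.array(p['rvec'],float))[0]; t=np.array(p['tvec'],float).ravel()
    else:
        T=np.eye(4);T[:3,:3]=R.from_euler('xyz',s['tool_rot'],degrees=True).as_matrix();T[:3,3]=s['ee_pos']
        M=np.linalg.inv(T@np.array(p['mount']));Rm,t=M[:3,:3],M[:3,3]
    return K,Rm,t
def onplane(c,uv,z):
    K,Rm,t=c;o=-Rm.T@t;d=Rm.T@np.linalg.inv(K)@np.array([uv[0],uv[1],1.]);return o+d*(z-o[2])/d[2]
def tri(c1,u1,c2,u2):
    X=cv2.triangulatePoints(c1[0]@np.c_[c1[1],c1[2]],c2[0]@np.c_[c2[1],c2[2]],np.array(u1,float).reshape(2,1),np.array(u2,float).reshape(2,1));return (X[:3]/X[3]).ravel()
E
cat > a.py <<'E'
from h import *
np.set_printoptions(precision=4,suppress=True)
print(ctrl.observe())
P={};L={}
for n in('top','side'):
    p=ctrl.get_image(n);P[n]=cam(p);cv2.imwrite(f'pics/{n}.png',p['image'])
    for t in('scanner','beam','label','tub','mat','carton','tall_box','spanner'):
        L[n,t]=[(x['location'],round(x['score'],2)) for x in ctrl.place_of(p,t)[:4]];print(n,t,L[n,t])
for t in('scanner','beam','label','tub','mat','carton','tall_box','spanner'):
    for a in L['top',t]:
        print(t,'plane0',onplane(P['top'],a[0],.076 if t=='label' else 0))
        for b in L['side',t]: 
            X=tri(P['top'],a[0],P['side'],b[0]);print('  tri',X)
E
python3 a.py
```

```text
pics
{'time_s': 0.0, 'q': array([-73.0526,  26.8336,  -0.6646,  91.8808,   0.3452,  61.3853,
        -3.2261]), 'joint_vel': array([-0.071 ,  0.0303,  0.0707,  0.0438, -0.1311, -0.0369, -0.0006]), 'effort': array([  0.0003, -52.0565,  -0.0127, -24.3742,  -0.0567,   0.0171,
         0.0002]), 'ee_pos': array([0.2159, 0.6125, 0.2137]), 'tool_rot': array([-179.9026,    0.0082,  160.5854]), 'force': array([ 0.7235,  0.098 , -0.3365]), 'ft_torque': array([ 0.0395, -0.0307, -0.0158]), 'grasp_force': 0.0, 'grip_width': 0.09216689976484156}
top scanner [([421.3, 123.3], 0.93), ([487.5, 275.5], 0.59), ([381.4, 233.5], 0.58)]
top beam [([401.3, 202.9], 0.91), ([413.5, 152.6], 0.75), ([476.7, 300.9], 0.68)]
top label [([178.6, 176.9], 0.85)]
top tub [([187.1, 181.4], 0.98)]
top mat [([376.0, 233.8], 0.86)]
top carton [([298.9, 205.4], 0.82), ([186.5, 180.0], 0.73)]
top tall_box [([238.8, 188.1], 0.55)]
top spanner [([361.4, 150.5], 0.9)]
side scanner [([262.4, 374.1], 0.9), ([424.9, 288.9], 0.86), ([295.4, 273.1], 0.6)]
side beam [([226.8, 355.2], 0.74), ([326.1, 273.1], 0.7)]
side label [([318
[... 751 characters left out ...]
0.6895 -0.3155  0.    ]
  tri [ 0.4695 -0.4028  0.0182]
  tri [ 0.594  -0.2995  0.0756]
beam plane0 [ 0.2832 -0.4746  0.    ]
  tri [ 0.2833 -0.4638  0.0303]
  tri [ 0.4101 -0.432   0.2275]
label plane0 [0.6096 0.3128 0.076 ]
  tri [0.6206 0.3103 0.0802]
tub plane0 [0.6097 0.3149 0.    ]
  tri [ 0.8462  0.5156 -0.6548]
  tri [ 0.6049  0.3166 -0.0041]
mat plane0 [ 0.4635 -0.2072  0.    ]
  tri [ 0.4627 -0.2067  0.0039]
carton plane0 [0.542 0.004 0.   ]
  tri [ 0.5499  0.0045 -0.0195]
carton plane0 [0.6137 0.3167 0.    ]
  tri [ 0.656   0.4426 -0.3822]
tall_box plane0 [0.5906 0.1708 0.    ]
  tri [ 0.5857  0.1715 -0.0016]
spanner plane0 [ 0.6959 -0.1701  0.    ]
  tri [ 0.6894 -0.1685  0.0116]
```

View pics/top.png

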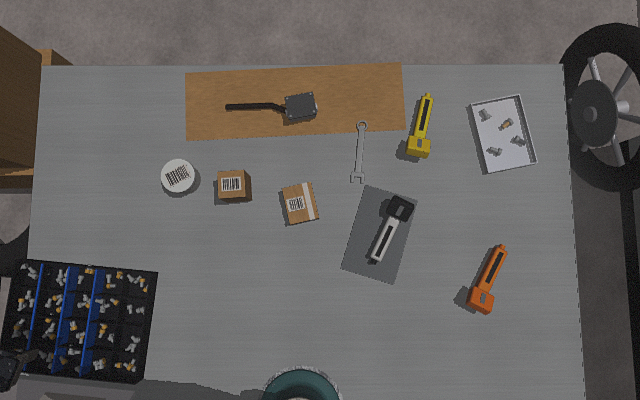

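View pics/side.png

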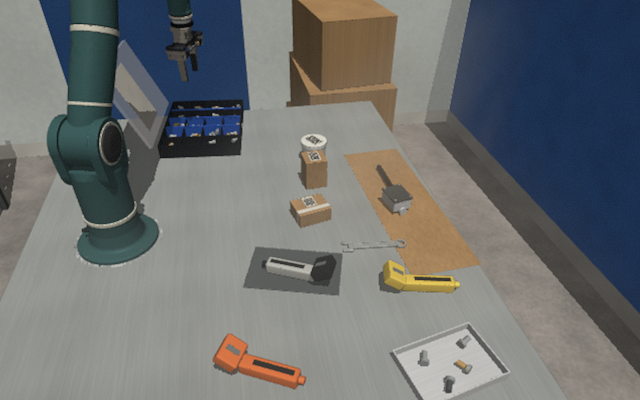

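```bash
python3 -c "
import cv2
i=cv2.imread('pics/top.png');cv2.imwrite('pics/crop.png',cv2.resize(i[170:270,330:450],None,fx=5,fy=5,interpolation=cv2.INTER_CUBIC))"
```

```text
(no output)
```

View pics/crop.png

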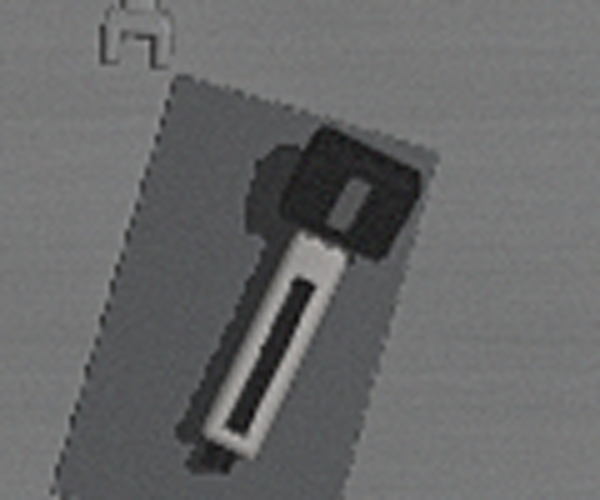

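The look-alikes are the orange one at top (488,280), the yellow one at top (421,125), and the light-grey bar with black head on the grey mat at top (390,228). By the description I choose the grey one, and the crop confirms it: grey bar, black head, lying on the mat. The tub is at (178,177) and the carton and tall box are separate. Next I estimate the yaws, then look with the wrist camera above the tub.

```bash
cat > y.py <<'E'
from h import *
def axis(pts):
    pts=np.asarray(pts)[:,:2];c=pts.mean(0);u,s,v=np.linalg.svd(pts-c,full_matrices=False);return c,np.degrees(np.arctan2(v[0,1],v[0,0])),s/np.sqrt(len(pts))
E
python3 - <<'E'
from y import *
p=ctrl.get_image('top');c=cam(p);g=cv2.cvtColor(p['image'],cv2.COLOR_BGR2GRAY)
pts=[onplane(c,(u,v),.035) for v in range(190,268) for u in range(362,416) if g[v,u]>150]
print('bar',len(pts),axis(pts))
pts=[onplane(c,(u,v),.076) for v in range(160,195) for u in range(162,196) if g[v,u]<110]
print('lid dark',len(pts),axis(pts))
E
python3 -m creep '[[0.4,-0.4,0,0,0,0],[0.8,-0.8,0,0,0,0],[1,-0.8,0,0,0,0]]'
python3 -m creep '[[0.4,-0.4,0,0,0,0],[0.8,-0.8,0,0,0,0],[1,-0.8,0,0,0,0]]'
python3 -m creep '[[0.4,-0.4,0.2,0,0,0],[0.8,-0.8,0.4,0,0,0],[1,-0.8,0.4,0,0,0],[1,-0.8,0.4,0,0,0],[1,-0.8,0.4,0,0,0]]'
python3 - <<'E'
from y import *
s=ctrl.observe();p=ctrl.get_image('wrist');cv2.imwrite('pics/w1.png',p['image'])
c=cam(p,s);print(s['ee_pos'],s['tool_rot'],p['mount'])
for t in('label','tub'):print(t,[(onplane(c,x['location'],.076 if t=='label' else 0),x['location'],x['score']) for x in ctrl.place_of(p,t)])
E
```

```text
bar 179 (array([ 0.45458946, -0.22988164]), np.float64(153.02194341738124), array([0.03606871, 0.00866658]))
lid dark 390 (array([0.5978611, 0.3088445]), np.float64(99.69508622825599), array([0.02508919, 0.02339073]))
time_s: 1.2
ee_pos: [0.3112, 0.5334, 0.2146]
tool_rot: [-179.9, -0.0, 160.8]
force: [1.3, 0.6, 0.6]
grip_width: 0.092
grasp_force: 0.0
time_s: 1.45
ee_pos: [0.4085, 0.4546, 0.2149]
tool_rot: [-179.9, -0.0, 160.6]
force: [0.7, 0.5, 0.4]
grip_width: 0.0921
grasp_force: 0.0
time_s: 1.87
ee_pos: [0.5123, 0.3738, 0.2557]
tool_rot: [179.9, 0.2, 160.2]
force: [-0.6, 0.2, 0.0]
grip_width: 0.0921
grasp_force: 0.0
[0.51229113 0.37381992 0.25570122] [1.79933243e+02 1.77116521e-01 1.60164196e+02] [[ 9.40977044e-04 -9.64645374e-01 -2.63549647e-01  7.51334928e-02]
 [ 9.99999387e-01  1.06165500e-03 -3.15477993e-04  1.00233028e-03]
 [ 5.84123186e-04 -2.63549188e-01  9.64645782e-01 -1.70752880e-01]
 [ 0.00000000e+00  0.00000000e+00  0.00000000e+00  1.00000000e+00]]
label [(array([0.61505256, 0.31964547, 0.076     ]), [301.2, 270.8], 0.76)]
tub [(array([0.61364958, 0.31753683, 0.        ]), [301.7, 245.5], 0.71)]
```

View pics/w1.png

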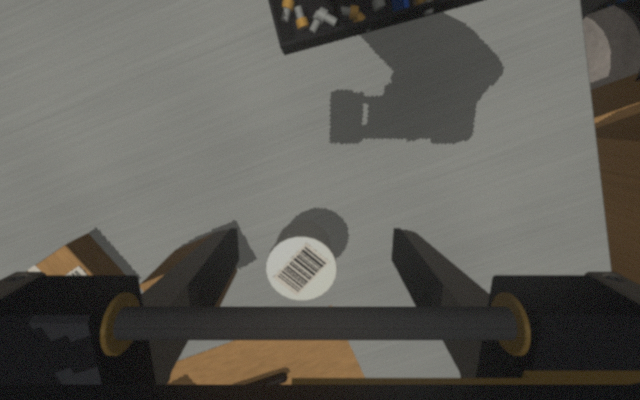

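The wrist view shows the label at (301,268) with its long side running up-right, which is the direction across the bars. Now I measure its yaw and triangulate against the top view.

```bash
python3 - <<'E'
from y import *
s=ctrl.observe();p=ctrl.get_image('wrist');c=cam(p,s);g=cv2.cvtColor(p['image'],cv2.COLOR_BGR2GRAY)
m=[x['location'] for x in ctrl.place_of(p,'label')][:1];print(m)
pts=[onplane(c,(u,v),.076) for v in range(236,300) for u in range(266,336) if g[v,u]<150 and np.hypot(u-301,v-268)<29]
print(len(pts),axis(pts))
r=cv2.minAreaRect(np.array([q[:2] for q in pts],np.float32)*1000);print(r)
q=ctrl.get_image('top');l=ctrl.place_of(q,'label')
for x in l:print(tri(c,m[0],cam(q),x['location']),x['score'])
print(tri(c,m[0],cam(q),(178,177)))
# lid circle by fits
for z in (.075,):
  for nm,pp,cc in(('w',p,c),('t',q,cam(q))):
    a=ctrl.regions_of(pp,'label');print(nm,[(x['rect'],x['score']) for x in a[:2]],[onplane(cc,x['rect'][:2],.076) for x in a[:2]])
E
```

```text
[]
1194 (array([0.60779648, 0.32415942]), np.float64(-43.983595071205535), array([0.02040253, 0.01145603]))
((597.892578125, 323.5852966308594), (58.22165298461914, 74.60242462158203), 28.847930908203125)Traceback (most recent call last):
  File "<stdin>", line 8, in <module>
IndexError: list index out of range
```

```bash
python3 - <<'E'
from y import *
s=ctrl.observe();p=ctrl.get_image('wrist');c=cam(p,s);g=cv2.cvtColor(p['image'],cv2.COLOR_BGR2GRAY)
# rectified lid patch, 0.25mm/px around (0.612,0.318), rows->x cols->y
K,Rm,t=c;N=400
Y,X=np.meshgrid((np.arange(N)-200)*.00025+.317,(np.arange(N)-200)*.00025+.612)
P=np.stack([X,Y,np.full_like(X,.076)],-1)@Rm.T+t
uv=(P@K.T);uv=uv[...,:2]/uv[...,2:]
r=cv2.remap(g,uv[...,0].astype(np.float32),uv[...,1].astype(np.float32),cv2.INTER_CUBIC)
cv2.imwrite('pics/lid.png',r)
f=cv2.GaussianBlur(r.astype(float),(0,0),3);gx=np.gradient(f,axis=0);gy=np.gradient(f,axis=1)
m=np.hypot(X-.612,Y-.317)<.025;gx,gy=gx[m],gy[m]
print('gradient (label y) angle',np.degrees(.5*np.arctan2(2*(gx*gy).sum(),(gx*gx-gy*gy).sum())))
q=ctrl.get_image('top')
for x in ctrl.place_of(q,'label'):
  for w in ctrl.place_of(p,'label'):print(tri(c,w['location'],cam(q),x['location']),x['score'],w['score'])
for n,k in(('w',p),('t',q)):
  cc=cam(k,s)
  for x in ctrl.regions_of(k,'label')[:2]:print(n,x['rect'],x['score'],onplane(cc,x['rect'][:2],.076))
  for x in ctrl.place_of(k,'label')[:2]:print(n,x['location'],x['score'],onplane(cc,x['location'],.076))
E
```

```text
gradient (label y) angle -61.04208255584219
[0.61329143 0.31227681 0.07535479] 0.97 0.78
w [298.3, 267.8, 68.2, 84.2] 0.66 [0.60302188 0.32369712 0.076     ]
w [296.6, 280.9] 0.78 [0.61949305 0.31541    0.076     ]
t [181.1, 175.6, 36.8, 31.1] 0.76 [0.61296036 0.30637239 0.076     ]
t [179.6, 176.7] 0.97 [0.6100719  0.31017617 0.076     ]
```

View pics/lid.png

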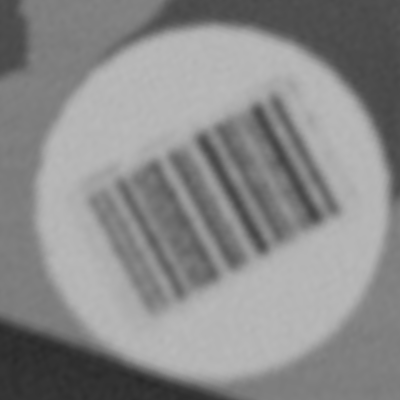

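The lid centre and label centre coincide at rectified px (213,202), i.e. about (0.612, 0.318). The bars run at about +29° yaw. Next I move above the scanner to measure it from close.

```bash
python3 -m creep '[[0,-0.4,0,0,0,0],[0,-0.8,0,0,0,0],[-0.1,-1,0,0,0,0]]' >/dev/null
python3 -m creep '[[0,-0.4,0,0,0,0],[0,-0.8,0,0,0,0],[-0.1,-1,0,0,0,0]]' >/dev/null
python3 -m creep '[[0,-0.4,0,0,0,0],[0,-0.8,0,0,0,0],[-0.1,-1,0,0,0,0]]' >/dev/null
python3 -m creep '[[0,-0.4,0,0,0,-0.04],[0,-0.8,0,0,0,-0.08],[-0.1,-1,0,0,0,-0.08]]' 
python3 -m creep '[[0,-0.4,0,0,0,0],[0,-0.8,0,0,0,0],[-0.1,-1,0,0,0,0]]' >/dev/null
python3 -m creep '[[0,-0.4,0,0,0,0],[0,-0.8,0,0,0,0],[0,-1,0,0,0,0],[0,-1,0,0,0,0],[0,-1,0,0,0,0]]'
python3 - <<'E'
from y import *
s=ctrl.observe();p=ctrl.get_image('wrist');cv2.imwrite('pics/w2.png',p['image']);c=cam(p,s)
q=ctrl.get_image('side');cs=cam(q)
for t in('scanner','mat','beam'):
  W=ctrl.place_of(p,t)[:2];S=ctrl.place_of(q,t)[:3]
  for w in W:
    print(t,w,onplane(c,w['location'],.003))
    for x in S:print('   tri',tri(c,w['location'],cs,x['location']),x['location'],x['score'])
K,Rm,tt=c
def rect(z,name):
  Y,X=np.meshgrid((np.arange(600)-300)*-.0005-.23,(np.arange(600)-300)*-.0005+.48)
  P=np.stack([X,Y,np.full_like(X,z)],-1)@Rm.T+tt;uv=P@K.T;uv=uv[...,:2]/uv[...,2:]
  return cv2.remap(p['image'],uv[...,0].astype(np.float32),uv[...,1].astype(np.float32),cv2.INTER_CUBIC)
cv2.imwrite('pics/rect.png',rect(.035,''))
E
```

```text
time_s: 3.62
ee_pos: [0.4687, -0.0276, 0.2551]
tool_rot: [-180.0, 0.1, 152.9]
force: [0.7, -0.4, -0.0]
grip_width: 0.0921
grasp_force: 0.0
time_s: 4.28
ee_pos: [0.4577, -0.2237, 0.2546]
tool_rot: [-180.0, -0.0, 153.2]
force: [0.8, 0.2, 0.5]
grip_width: 0.0916
grasp_force: 0.0
scanner {'location': [313.0, 178.3], 'score': 0.97} [ 0.46599702 -0.23007298  0.003     ]
   tri [ 0.69460969 -0.30061152 -0.0412968 ] [420.4, 288.2] 0.97
   tri [ 0.46603931 -0.2302986   0.00076271] [297.0, 274.0] 0.85
   tri [ 0.40967964 -0.28245043 -0.32521904] [266.0, 373.7] 0.85
scanner {'location': [112.1, 193.8], 'score': 0.97} [ 0.35821988 -0.49387936  0.003     ]
   tri [ 0.58263408 -0.48786439  0.19168237] [420.4, 288.2] 0.97
   tri [ 0.42039744 -0.3897493   0.16878747] [297.0, 274.0] 0.85
   tri [ 0.35685372 -0.49928464 -0.00471889] [266.0, 373.7] 0.85
mat {'location': [323.0, 167.1], 'score': 0.61} [ 0.45815363 -0.21063733  0.003     ]
   tri [ 0.46195462 -0.21132633 -0.0111851 ] [294.7, 272.2] 0.85
beam {'location': [313.8, 240.0], 'score': 0.96} [ 0.5491177  -0.27076456  0.003     ]
   tri [ 0.35388048 -0.3789729  -0.02435953] [224.8, 355.0] 0.79
beam {'location': [333.7, 335.3], 'score': 0.8} [ 0.71135132 -0.31663149  0.003     ]
   tri [ 0.37132613 -0.45957898  0.14765634] [224.8, 355.0] 0.79
```

View pics/rect.png

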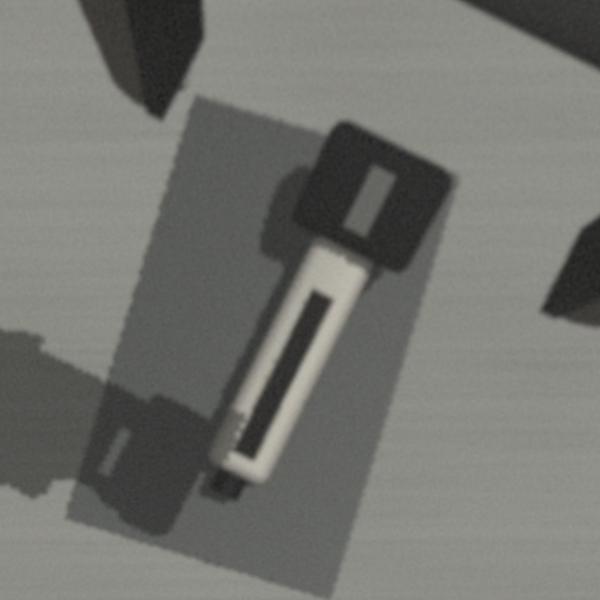

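The rectified wrist view shows the bar from tail (239,471) to head (344,255), with yaw about -25.8° and origin about (0.464,-0.231). The bar sits level on the mat. The fingers straddle it clear, so I descend.

```bash
python3 -m creep '[[0.06,-0.07,-0.4,0,0,0.01],[0.06,-0.07,-0.8,0,0,0.01],[0.06,-0.07,-1,0,0,0.01]]' 1 25 >/dev/null
python3 -m creep '[[0,0,-0.3,0,0,0],[0,0,-0.6,0,0,0],[0,0,-0.8,0,0,0],[0,0,-1,0,0,0],[0,0,-1,0,0,0]]'
python3 -m creep '[[0,0,-0.15,0,0,0],[0,0,-0.3,0,0,0],[0,0,-0.4,0,0,0],[0,0,-0.46,0,0,0],[0,0,-0.46,0,0,0],[0,0,-0.46,0,0,0]]'
python3 -m creep '[[0,0,0,0,0,0],[0,0,0,0,0,0],[0,0,0,0,0,0],[0,0,0,0,0,0],[0,0,0,0,0,0],[0,0,0,0,0,0],[0,0,0,0,0,0],[0,0,0,0,0,0]]' 0.2 25
```

```text
time_s: 5.35
ee_pos: [0.4617, -0.2283, 0.0513]
tool_rot: [-180.0, -0.4, 154.3]
force: [-0.1, -0.1, -0.5]
grip_width: 0.092
grasp_force: 0.0
time_s: 5.85
ee_pos: [0.4644, -0.23, 0.009]
tool_rot: [180.0, 0.0, 154.3]
force: [-0.3, 0.3, -0.3]
grip_width: 0.0917
grasp_force: 0.0
time_s: 6.52
ee_pos: [0.4641, -0.2298, 0.0086]
tool_rot: [180.0, 0.0, 154.3]
force: [-0.4, -0.1, 0.7]
grip_width: 0.0411
grasp_force: 0.0
```

```bash
python3 -m creep '[[0,0,0,0,0,0],[0,0,0,0,0,0],[0,0,0,0,0,0],[0,0,0,0,0,0],[0,0,0,0,0,0]]' 0.2 25
python3 -m creep '[[0,0,0.1,0,0,0],[0,0,0.25,0,0,0],[0,0,0.4,0,0,0],[0,0,0.6,0,0,0],[0,0,0.8,0,0,0],[0,0,1,0,0,0],[0,0,1,0,0,0],[0,0,1,0,0,0]]'
python3 - <<'E'
from y import *
s=ctrl.observe();print(s['force'],s['ft_torque'])
q=ctrl.get_image('side');cv2.imwrite('pics/s2.png',cv2.resize(q['image'][150:330,180:420],None,fx=3,fy=3))
E
```

```text
time_s: 6.93
ee_pos: [0.464, -0.2301, 0.0086]
tool_rot: [-180.0, 0.0, 154.3]
force: [0.5, -1.0, -0.6]
grip_width: 0.034
grasp_force: 25.0
time_s: 7.6
ee_pos: [0.4647, -0.2295, 0.1095]
tool_rot: [179.9, 0.1, 154.3]
force: [0.2, 0.0, -3.7]
grip_width: 0.0337
grasp_force: 25.0
[ 0.17199833  0.04958485 -3.73666633] [-0.01748005 -0.01065053 -0.03267194]
```

View pics/s2.png

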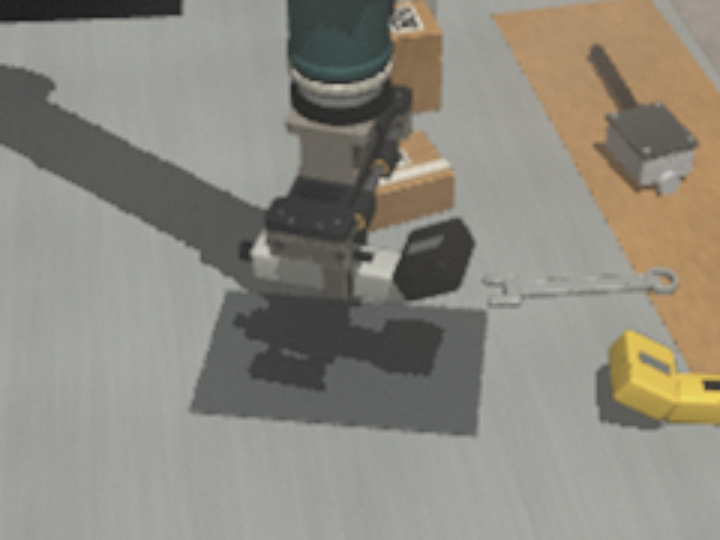

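The side crop shows the scanner held level and clear of the mat. Now I carry it to the label.

```bash
python3 -m creep '[[0,0.2,0.2,0,0,0.04],[0,0.5,0.4,0,0,0.08],[0,0.8,0.5,0,0,0.12],[0,1,0.5,0,0,0.12]]' >/dev/null
python3 -m creep '[[0,0.3,0,0,0,0.04],[0,0.6,0,0,0,0.08],[0.1,0.9,0,0,0,0.12],[0.1,1,0,0,0,0.12]]' >/dev/null
python3 -m creep '[[0,0.3,0,0,0,0.04],[0,0.6,0,0,0,0.08],[0.1,0.9,0,0,0,0.12],[0.1,1,0,0,0,0.12]]' 
python3 -m creep '[[0,0.3,0,0,0,0.04],[0,0.6,0,0,0,0.08],[0.1,0.9,0,0,0,0.12],[0.1,1,0,0,0,0.12]]' >/dev/null
python3 -m creep '[[0,0.25,0,0,0,0.04],[0,0.5,-0.05,0,0,0.08],[0,0.7,-0.1,0,0,0.12],[0.01,0.8,-0.2,0,0,0.13],[0.01,0.84,-0.2,0,0,0.13],[0.01,0.84,-0.2,0,0,0.13],[0.01,0.84,-0.2,0,0,0.13]]'
cat > chk.py <<'E'
from y import *
from scipy.spatial.transform import Rotation as R
s=ctrl.observe();yaw=s['tool_rot'][2]-180
Rt=R.from_euler('xyz',s['tool_rot'],degrees=True).as_matrix()
Rs=Rt@np.diag([-1,1,-1.]) # scanner axes: x=-tool x, y=tool y, z=-tool z
o=s['ee_pos']+Rs@[0,0,-.0056]
b=o+Rs@[.0825,0,.029];bz=Rs@[.5,0,-.866];by=Rs[:,1];bx=np.cross(by,bz)
for l in([.612,.318,.076],):d=np.array(l)-b;print('x,y,z in beam',d@bx,d@by,d@bz,'yaw',yaw,s['grasp_force'])
q=ctrl.get_image('side');cs=cam(q)
t=ctrl.get_image('top');ct=cam(t)
for n in('beam','scanner','label'):
  for a in ctrl.place_of(t,n)[:4]:
    for e in ctrl.place_of(q,n)[:4]:
      X=tri(ct,a['location'],cs,e['location'])
      if X[1]>.1:print(n,X,a['score'],e['score'])
K,Rm,tt=cs
for nm,X in(('beam est',b),('label est',np.array([.612,.318,.076]))):
  for k,(K,Rm,tt) in(('side',cs),('top',ct)):
    u=K@(Rm@X+tt);print(nm,k,u[:2]/u[2])
print('label net',[x['location'] for x in ctrl.place_of(q,'label')],[x['location'] for x in ctrl.place_of(t,'label')])
cv2.imwrite('pics/s3.png',np.hstack([cv2.resize(q['image'][80:230,240:390],None,fx=2.6,fy=2.6),cv2.resize(t['image'][130:280,130:280],None,fx=2.6,fy=2.6)]))
E
python3 chk.py
```

```text
time_s: 8.65
ee_pos: [0.4843, 0.0747, 0.1575]
tool_rot: [179.9, -0.0, -172.9]
force: [0.8, 0.3, -2.6]
grip_width: 0.034
grasp_force: 25.0
time_s: 9.57
ee_pos: [0.4951, 0.2529, 0.1381]
tool_rot: [-180.0, -0.1, -150.9]
force: [0.1, -1.1, -2.3]
grip_width: 0.0342
grasp_force: 25.0
x,y,z in beam -0.0018245549511685596 4.995757699999281e-05 0.09961164279410858 yaw -330.8957856470199 24.99910980463028
beam [0.56806141 0.29858217 0.14738905] 0.84 0.89
scanner [0.49496402 0.24446527 0.13660034] 0.85 0.73
scanner [ 0.51110811  0.99564209 -2.31254455] 0.85 0.71
scanner [ 1.00909726  0.65834763 -1.22702979] 0.85 0.67
label [0.61302154 0.30265197 0.0883326 ] 0.82 0.91
label [ 0.65791727  0.4660287  -0.38497636] 0.82 0.64
beam est side [301.25287714 121.62766225]
beam est top [174.09233065 188.41545964]
label est side [313.21140943 139.66002341]
label est top [176.62258953 175.97573373]
label net [[316.2, 138.4], [311.8, 216.9]] [[180.6, 177.7]]
```

View pics/s3.png

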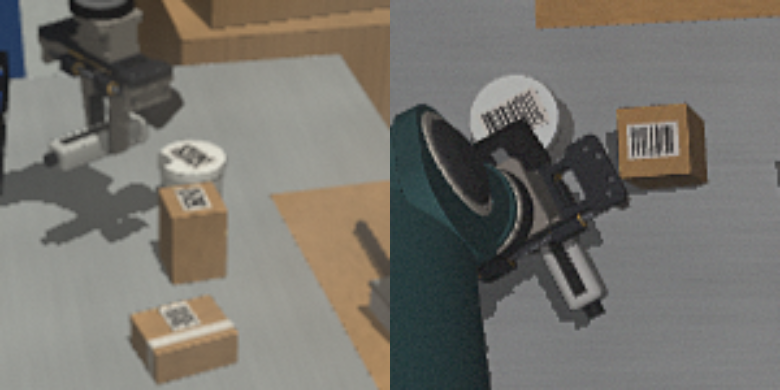

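The crop shows the head pointing at the lid (about (515,117) in the right half), with the tub and boxes undisturbed. The top view puts the label about 4 mm further to -y, so I shift 2 mm and hold.

```bash
python3 -m creep '[[0,-0.02,0,0,0,0],[0,-0.02,0,0,0,0],[0,-0.02,0,0,0,0],[0,-0.02,0,0,0,0],[0,-0.02,0,0,0,0],[0,-0.02,0,0,0,0],[0,-0.02,0,0,0,0],[0,-0.02,0,0,0,0],[0,-0.02,0,0,0,0],[0,-0.02,0,0,0,0],[0,-0.02,0,0,0,0],[0,-0.02,0,0,0,0]]' >/dev/null
python3 -m creep '[[0,0,0,0,0,0],[0,0,0,0,0,0],[0,0,0,0,0,0],[0,0,0,0,0,0],[0,0,0,0,0,0],[0,0,0,0,0,0],[0,0,0,0,0,0],[0,0,0,0,0,0],[0,0,0,0,0,0],[0,0,0,0,0,0],[0,0,0,0,0,0],[0,0,0,0,0,0]]' >/dev/null
python3 -m creep '[[0,0,0,0,0,0],[0,0,0,0,0,0],[0,0,0,0,0,0],[0,0,0,0,0,0],[0,0,0,0,0,0],[0,0,0,0,0,0],[0,0,0,0,0,0],[0,0,0,0,0,0],[0,0,0,0,0,0],[0,0,0,0,0,0],[0,0,0,0,0,0],[0,0,0,0,0,0]]'
python3 -m creep '[[0,-0.2,0.1,0,0,-0.04],[0,-0.5,0.2,0,0,-0.08],[0,-0.8,0.2,0,0,-0.12],[0,-1,0.2,0,0,-0.12]]' >/dev/null
python3 -m creep '[[0,-0.3,0,0,0,-0.04],[0,-0.6,0,0,0,-0.08],[-0.1,-0.9,0,0,0,-0.12],[-0.1,-1,0,0,0,-0.12]]' >/dev/null
python3 -m creep '[[0,-0.3,0,0,0,-0.04],[0,-0.6,0,0,0,-0.08],[-0.1,-0.9,0,0,0,-0.12],[-0.1,-1,0,0,0,-0.12]]' >/dev/null
python3 -m creep '[[0,-0.3,0,0,0,-0.04],[0,-0.6,0,0,0,-0.08],[-0.1,-0.9,0,0,0,-0.12],[-0.1,-1,0,0,0,-0.12]]' >/dev/null
python3 -m creep '[[0,-0.25,0,0,0,-0.04],[0,-0.5,0,0,0,-0.08],[0,-0.7,0,0,0,-0.12],[0,-0.8,0,0,0,-0.13],[-0.01,-0.82,0,0,0,-0.13],[-0.01,-0.82,0,0,0,-0.13],[-0.01,-0.82,0,0,0,-0.13]]'
```

```text
time_s: 13.22
ee_pos: [0.4951, 0.2521, 0.1386]
tool_rot: [180.0, 0.0, -150.8]
force: [0.1, -0.8, -1.9]
grip_width: 0.0338
grasp_force: 25.0
time_s: 15.13
ee_pos: [0.4642, -0.2283, 0.1583]
tool_rot: [180.0, -0.1, 154.4]
force: [-0.1, 0.2, -3.1]
grip_width: 0.0338
grasp_force: 25.0
```

Held for 3 s. Now I lower the scanner back onto the mat in the same place.

```bash
python3 -m creep '[[0,-0.01,-0.2,0,0,0],[0,-0.01,-0.4,0,0,0],[0,-0.01,-0.6,0,0,0],[0,-0.01,-0.8,0,0,0],[0,-0.01,-1,0,0,0],[0,-0.01,-1,0,0,0]]'
python3 -m creep '[[0,0,-0.15,0,0,0],[0,0,-0.28,0,0,0],[0,0,-0.36,0,0,0],[0,0,-0.42,0,0,0],[0,0,-0.45,0,0,0],[0,0,-0.47,0,0,0],[0,0,-0.48,0,0,0],[0,0,-0.49,0,0,0],[0,0,-0.49,0,0,0],[0,0,-0.49,0,0,0]]'
```

```text
time_s: 15.63
ee_pos: [0.4621, -0.2278, 0.0554]
tool_rot: [180.0, -0.4, 154.5]
force: [0.0, 0.4, -2.8]
grip_width: 0.0336
grasp_force: 25.0
time_s: 16.47
ee_pos: [0.4643, -0.2309, 0.0099]
tool_rot: [180.0, 0.0, 154.3]
force: [0.4, -0.4, -2.8]
grip_width: 0.0343
grasp_force: 25.0
```

```bash
python3 -m creep '[[0,0,-0.01,0,0,0],[0,0,-0.012,0,0,0],[0,0,-0.014,0,0,0],[0,0,-0.014,0,0,0],[0,0,-0.014,0,0,0]]'
python3 -m creep '[[0,0,0,0,0,0],[0,0,0,0,0,0],[0,0,0,0,0,0],[0,0,0,0,0,0],[0,0,0,0,0,0],[0,0,0,0,0,0],[0,0,0,0,0,0],[0,0,0,0,0,0],[0,0,0,0,0,0],[0,0,0,0,0,0],[0,0,0,0,0,0],[0,0,0,0,0,0]]' 1
python3 -m creep '[[0,0,0.1,0,0,0],[0,0,0.3,0,0,0],[0,0,0.6,0,0,0],[0,0,0.9,0,0,0],[0,0,1,0,0,0]]' >/dev/null
python3 -m creep '[[0,0,0.3,0,0,0],[0,0,0.6,0,0,0],[0,0,0.9,0,0,0],[0,0,1,0,0,0],[0,0,1,0,0,0],[0,0,1,0,0,0]]'
python3 - <<'E'
from y import *
q=ctrl.get_image('side');t=ctrl.get_image('top')
for n in('scanner','mat','tub','carton','tall_box','spanner'):
  for a in ctrl.place_of(t,n)[:3]:
    for e in ctrl.place_of(q,n)[:3]:
      X=tri(cam(t),a['location'],cam(q),e['location'])
      if abs(X[2])<.03:print(n,X,a['score'],e['score'])
cv2.imwrite('pics/end.png',np.hstack([cv2.resize(q['image'][100:330,230:430],(400,460)),cv2.resize(t['image'][100:290,150:430],(400,271))[:,:].copy() if 0 else cv2.copyMakeBorder(cv2.resize(t['image'][100:290,150:430],(400,271)),0,189,0,0,0)]))
E
```

```text
time_s: 16.88
ee_pos: [0.4642, -0.2309, 0.0086]
tool_rot: [180.0, 0.0, 154.3]
force: [-2.1, 0.4, 5.3]
grip_width: 0.034
grasp_force: 25.0
time_s: 17.88
ee_pos: [0.4641, -0.2308, 0.0082]
tool_rot: [180.0, 0.0, 154.3]
force: [0.3, -0.1, -0.2]
grip_width: 0.0921
grasp_force: 0.0
time_s: 18.8
ee_pos: [0.4638, -0.2304, 0.2078]
tool_rot: [180.0, -0.0, 154.3]
force: [0.2, 0.6, -0.2]
grip_width: 0.0916
grasp_force: 0.0
scanner [ 0.35845722 -0.50906627  0.00342142] 0.97 0.66
scanner [ 7.69694708e-01 -3.38191808e-01  9.74319217e-05] 0.9 0.56
scanner [ 0.46284388 -0.23012809  0.00929497] 0.75 0.76
scanner [ 0.63740783 -0.31041282  0.00859872] 0.75 0.56
mat [ 0.46427801 -0.20791727 -0.00490406] 0.56 0.82
tub [0.61640627 0.30935941 0.01020826] 0.58 0.78
carton [ 0.55039859  0.01039529 -0.01123206] 0.91 0.93
tall_box [0.58916153 0.16631302 0.00324912] 0.58 0.88
spanner [ 0.68852004 -0.16451572 -0.00288396] 0.66 0.87
```

View pics/end.png

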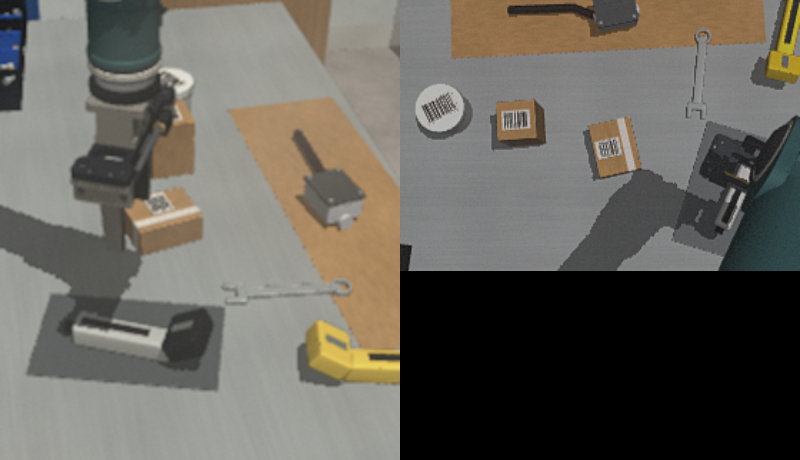

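The left half shows the scanner lying upright on the mat at (145,338), and the packages and spanner are where they were. Handing in.

```bash
python3 -c "
from bench import ctrl
print(ctrl.close_job())"
```

```text
the job is handed in; nothing more can be done
None
```

I held the scanner's window on the tub's label for about 3 s from an estimated 10 cm, then laid it back on its mat; the tub and other things look unmoved, and the job is handed in, though no verdict was returned.

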